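# Dock the pipette-tip rack on its sensing pin and latch it

### The arm

A 6-joint arm with a two-finger parallel gripper is mounted at the origin on a cart in front of the work surface, level with it; the furniture and walls round the work are solid. World frame = base frame: x ahead of the robot, y to its left, z up, the work surface at z = 0. Lengths are in m, angles in rad, forces in N, time in s.
With the tool pointing down it reaches from about 0.35 to 0.85 m from the base axis. Payload 8.1 kg.
Tool frame: the origin (TCP) lies at the centre of the arm's flange, where the gripper is bolted on; the fingertips stand 186 mm ahead of it and the grasp point (between the pads) lies 167 mm ahead of it (robot.grasp_offset is the distance from the TCP to the grasp point, in m); z points along the fingers, y is the line along which they close (so a half turn about z gives the same grasp; the last joint's range is limited). The gripper opens to 93 mm and grips with 3 to 60 N. Pads are 15 mm wide; open, the fingers measure 128 mm over their backs; the gripper's body (75 mm by 188 mm) begins 65 mm behind the grasp point.
Start: joints at [-1.376, 0.13, 1.488, -0, 1.523, -0.085], TCP at [0.166, -0.577, 0.405] pointing down, gripper open.
Joint ranges: [-2.96, 2.96], [-0.89, 2.26], [0.02, 2.5], [-1.34, 4.48], [0, 2.73], [-2.66, 2.66]. Speed limits (rad/s): [2.39, 2.39, 2.79, 3.14, 3.14, 3.14].

### API

Orientations are given as a rotation vector (axis times angle).
In Python, from plant import robot gives the robot as it stands.
- The arm moves only by the tool drive_tool, never from a script. Its argument "moves" is one flat list of numbers, 7 for each row, row after row: the finger opening in mm, from 0 to 93, then the shift along the tool's x, y, z in mm, then the turn, a rotation vector about the tool's x, y, z in degrees. A call has 1 to 8 rows; each row shifts and turns the commanded pose from where the row before left it, along the tool's axes as they then stand; what a row does not reach is not made up. A row lasts 1/10 s, in which the tool goes at most 50 mm and 8.59 degrees, less where a joint would pass 70% of its speed; a pose out of reach is approached as far as the arm can. A call is refused whole if a number of a shift passes 50 or a number of a turn 8.59, either way. A call with a gripper value outside its range is refused whole. The fingers move at their own pace and stop on an object; "grip_force" is the grip in N (left out, the last holds). Time passes only in rows, so rows that do not move let the fingers close. It gives the time, the measured TCP pose, the force, the opening and the grip force at its end, in the units of the state.
- robot.read_state(): the state, without advancing time (a new reading comes with each control period).
- robot.read_camera(name): name is "scene" or "top"; returns a dict with "color" (400x640x3 uint8, red, green, blue), "depth" (400x640 float32, m along the optical axis (not along the pixel's ray), 0 where there is no reading), "mtx" (3x3 intrinsics, pixels), "dist_coeffs" ([k1, k2, p1, p2, k3] as OpenCV has them; the pictures are not rectified), "R" (3x3) and "t" (3): a world point X has camera coordinates R X + t. Camera axes: x right, y down, z forward; pixel columns grow to the right and rows downward; lengths in m; the calibration is good to about 2 mm. A picture is of the moment at which its call begins.
- robot.close_job(): hands the job in; it is judged then, once.
The state is a dict: "t": time; "q": joint angles; "dq": joint speeds; "joint_torque": joint torques, N m; "tool_pos": TCP position; "orientation": TCP orientation; "force": force on the tool from outside, world axes, zero at the start; "wrist_torque": the same for the moment, N m; "opening": finger opening in m; "gripper_force": force on a finger pad.
Only numpy, scipy, OpenCV 4.12 (cv2) and the standard library are available. Lean on these libraries where they do the work, as an engineer would, in place of code of your own. Each camera call takes 0.05 s, during which the arm holds its last target. There are 200 camera calls.

### The job

Slide the blue pipette-tip rack along the bench into the aluminium dock until it is fully home against the stops and holds the brass sensing pin pressed in, then swing the red-handled latch bar down across the mouth behind it until the bar rests in its red catch. If the bar hangs in the way, swing it up clear first. Keep the rack upright and leave the petri dishes, carton, bottle, tape roll and timer where they stand.

Things in the scene. Friction and masses are not known exactly. Their poses are not given: they have to be found in the camera images.
- rack: Blue pipette-tip rack full of white tips, a solid block 87 (x) x 112 (y) x 58 mm (tips to 61), about 0.5 kg, loose on the bench. Origin at the centre of its underside, z up. Too wide to grasp well: push it. It goes into the dock with its 112 mm length along the dock's y axis (either end first).
- dock: Aluminium dock fixed to the bench, its place and yaw differ each time. Origin on the bench where the centre of the rack's underside is when fully home; z up. Its mouth faces its own +y, so the rack is pushed in along dock -y. No floor: the rack slides on the bench. Rail inner faces at x = +-48 mm, from y = -78 to +79, 36 mm high up to y = +52, 20 mm beyond. Rail feet reach x = +-74.
- dock_mouth (a point): Middle of the dock's mouth on the bench, dock x = 0, y = +116 mm: here the blue guides, 20 mm high, are 142 mm apart; they narrow to the 96 mm between the rails at y = +79. The hinge post (60 mm high) is at x = +85, y = +53.
- dock_stop (a point): Middle between the two rubber stop pads (x = +-34, z = 20 mm) on the dock's end wall, on their faces, dock y = -57. The rack's leading end rests against them when home.
- catch (a point): Seat of the red catch at dock x = -68, y = +65, z = 48 mm, on the robot's side of the mouth: a fork open upward, 61 mm high, prongs 14 mm apart inside, in which the bar lies when closed.
- pin_tip (a point): Free end of the brass sensing pin, 10 mm thick, which sticks out of the middle of the dock's end wall towards the mouth, 28 mm above the bench; out, its tip is at dock y = -45.
- pin (a joint): Travel of the sensing pin in m: 0 fully out, 0.012 fully in. Light spring: 0.25 N out, 1.2 N fully in; the rack's friction on the bench holds against it.
- latch (a joint): Angle of the latch bar in rad: 0 = level across the mouth, resting in the catch; 2.0 = wide open (the end stop); at 1.57 it stands straight up. It swings in the dock's x-z plane. The stiff hinge (about 0.12 N m of friction) keeps it wherever it is left.
- latch_hinge (a point): Hinge axis of the latch bar (runs along dock y), at dock x = +85, y = +65, z = 48 mm. The bar is a steel rod 10 mm thick; when closed it lies along dock -x with its inner side 4 mm behind the home rack's rear face.
- latch_grip (a point): Place to grip or push the latch: middle of the free part of the red handle, a round 12 mm peg at the free end of the bar, 175 mm from the hinge, pointing out of the mouth along dock +y. At latch angle a it is at dock x = 85 - 175 cos a, y = 98, z = 48 + 175 sin a mm. The peg runs from y = 61 to 117.
- petri: Stack of three petri dishes, 90 mm across, 48 mm high, loose; stands beside the way into the dock. Origin at the centre of its underside. Must not be disturbed.
- carton: White and red slide carton, 62 x 89 x 32 mm, loose; stands beside the way into the dock, on the other side. Origin at the centre of its underside. Must not be disturbed.
- amber: Small amber bottle with a white cap, 48 mm across, 97 mm high, loose; near side of the dock. Origin at the centre of its underside. Must not be disturbed.
- tape: Roll of tan tape lying flat, 82 mm across, 18 mm high, loose. Origin at the centre of its underside. Must not be disturbed.
- timer: White bench timer with a green dial, 62 x 62 x 31 mm, loose. Origin at the centre of its underside. Must not be disturbed.
Things that resemble listed ones, but are neither listed nor needed, are in the scene too. Leave any turquoise look-alike of the rack alone.

How it is judged:
By the outcome, as a careful person would: the job done as asked, in the order asked, and still so for the second after the job is handed in, with the robot touching nothing.
It also fails if it takes over 72 s, if anything falls off the work surface, if the arm or the gripper's body presses on something with over 40 N, if the wrist force passes 120 N, or if a joint passes its speed limit or range.

## Working session

There is one attempt and no reset: what is moved stays moved. The work goes in short steps, Python scripts to look and compute and a tool call to move; the robot and the scene stay as the last step left them, time stands still between calls to the robot, and variables do not carry over. Pictures are saved under pics/ and viewed, at most 12 in all, crops included, and the job is handed in when it is done.

Besides the shell and the picture viewer there is one more tool, called after "Emit:" as name(argument=value, ...) on one line, values as JSON. drive_tool: Moves the arm, as the interface text tells. Its arguments: {"type":"object","properties":{"moves":{"type":"array","items":{"type":"number"}},"grip_force":{"type":"number"}},"required":["moves"]}

```bash
ls; mkdir -p pics; cat > h.py <<'E'
import numpy as np, cv2
from plant import robot
def shot(name):
    c=robot.read_camera(name); return c
def save(c,f,crop=None,scale=1):
    im=c["color"][:,:,::-1]
    if crop: x0,y0,x1,y1=crop; im=im[y0:y1,x0:x1]
    cv2.imwrite(f,cv2.resize(im,None,fx=scale,fy=scale,interpolation=cv2.INTER_CUBIC))
def ray(c,px):
    u=cv2.undistortPoints(np.array([[px]],float),c["mtx"],c["dist_coeffs"])[0,0]
    R=np.array(c["R"]);t=np.array(c["t"])
    return -R.T@t, R.T@np.array([u[0],u[1],1.])
def onz(c,px,z):
    o,d=ray(c,px); return o+d*(z-o[2])/d[2]
def bydepth(c,px):
    o,d=ray(c,px); return o+d*float(c["depth"][int(round(px[1])),int(round(px[0]))])
def proj(c,P):
    rv,_=cv2.Rodrigues(np.array(c["R"]))
    return cv2.projectPoints(np.array(P,float).reshape(-1,3),rv,np.array(c["t"],float),c["mtx"],c["dist_coeffs"])[0][:,0]
E
python3 - <<'E'
from h import *
import pickle
for n in("top","scene"):
    c=shot(n); pickle.dump(c,open(n+".pkl","wb")); save(c,f"pics/{n}0.png",None,1.25)
    print(n,-np.array(c["R"]).T@c["t"])
print(robot.read_state())
E
```

```text
pics
top [0.37411859 0.02828056 1.16349159]
scene [-0.43403101  0.54809786  0.66156767]
{'t': 0.1, 'q': array([-1.37641378e+00,  1.31110375e-01,  1.48916575e+00,  1.39566870e-06,
        1.52301532e+00, -8.53874015e-02]), 'dq': array([ 0.00110237, -0.00235913, -0.00231659, -0.00199096,  0.00154298,
       -0.00258328]), 'joint_torque': array([ 7.47580634e-04, -5.61341643e+01, -4.93093443e+01,  7.69129512e-02,
        2.91498739e-02, -5.47702189e-05]), 'tool_pos': array([ 0.16566989, -0.57646073,  0.40377986]), 'orientation': array([-3.10922594e+00, -4.37793168e-01,  1.43088428e-04]), 'force': array([ 0.82688192, -0.72689151, -0.04445849]), 'wrist_torque': array([ 0.01068537, -0.01171226,  0.0170105 ]), 'gripper_force': 0.0, 'opening': 0.09272061632416208}
```

View pics/top0.png

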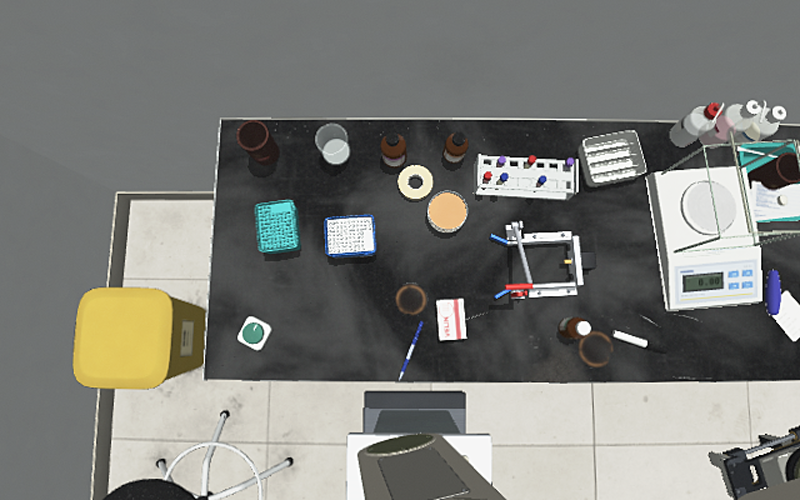

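View pics/scene0.png

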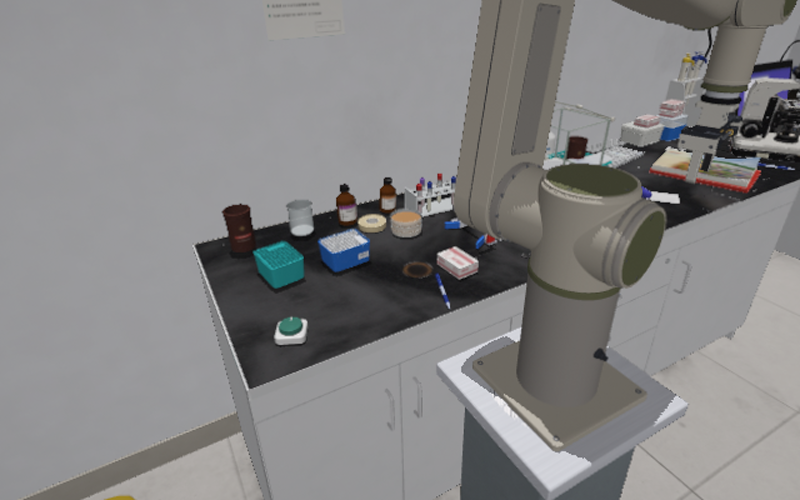

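Top view: the blue rack with white tips is at (350,236). The turquoise look-alike at (277,226) must be left alone. The dock is at (540,265) with its mouth facing left (+y), the hinge on the far side at (515,230) and the red handle near (520,290). The petri stack is at (447,211) and the carton at (451,320). Next I'll enlarge the dock and the rack.

```bash
python3 - <<'E'
from h import *
import pickle
c=pickle.load(open("top.pkl","rb"))
save(c,"pics/dock1.png",(384,170,484,245),8)
save(c,"pics/rack1.png",(250,145,385,280),4.4)
for p in [(413,182),(408,230),(280,190),(416,233),(420,232),(412,234),(425,215),(418,200)]: print(p,bydepth(c,p).round(4))
E
```

```text
(413, 182) [ 0.6066 -0.2144  0.054 ]
(408, 230) [ 0.4639 -0.177   0.1525]
(280, 190) [0.581  0.1548 0.0581]
(416, 233) [ 0.4687 -0.23    0.0036]
(420, 232) [ 4.719e-01 -2.424e-01 -2.000e-04]
(412, 234) [ 0.4618 -0.2078  0.0539]
(425, 215) [ 5.211e-01 -2.584e-01 -4.000e-04]
(418, 200) [ 0.5491 -0.2173  0.0956]
```

View pics/dock1.png

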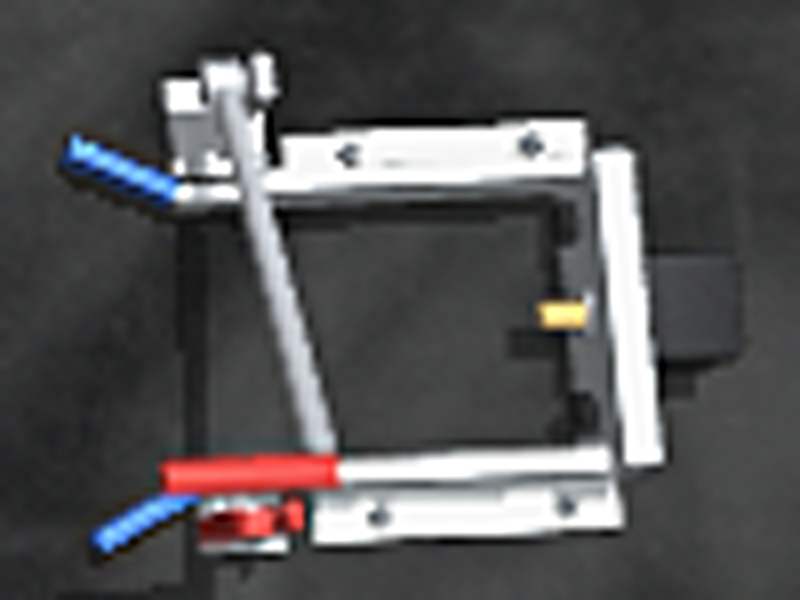

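View pics/rack1.png

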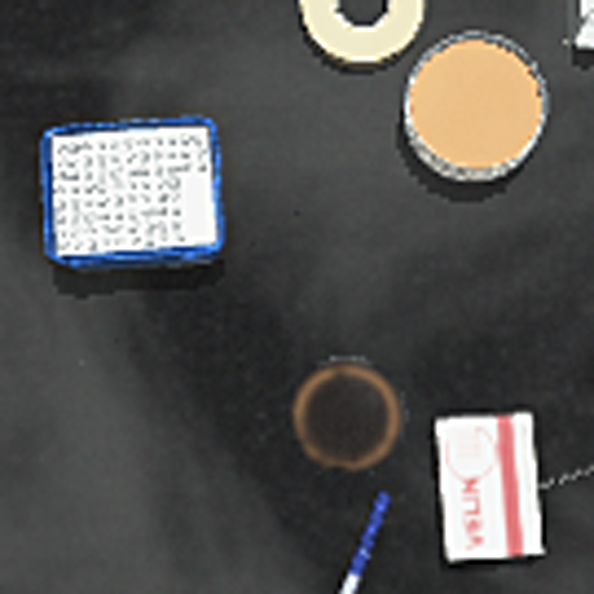

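Dock crop: the bar is half raised, with the red handle end at about (165..340,470) and z about 0.15, so it hangs in the way. The pin tip is at (542,314), the foot edges run (315,543)-(625,527) and (280,137)-(585,120), and the catch is at (250,520). Rack crop: the rim corners are (42,128), (215,118), (222,250) and (48,262).

```bash
python3 - <<'E'
from h import *
import pickle
from scipy.optimize import least_squares
c=pickle.load(open("top.pkl","rb"))
D=lambda x,y:(x/8+384-.5+.5/8,y/8+170-.5+.5/8)
K=lambda x,y:(x/4.4+250-.4,y/4.4+145-.4)
for nm,p,z in [("pin",D(542,314),.028),("nfoot",D(315,543),.003),("nfoot2",D(625,527),.003),("ffoot",D(280,137),.003),("ffoot2",D(585,120),.003),("catch",D(215,522),.061),("railN",D(610,450),.036),("railN0",D(340,460),.036),("railF",D(270,190),.036),("railF2",D(585,183),.036),("h0",D(165,474),.15),("h1",D(338,470),.15),("wall",D(655,462),.05),("wallt",D(600,152),.05),("gF",D(70,140),.02),("gN",D(100,545),.02)]:
    print(nm,onz(c,p,z).round(4), "depth",bydepth(c,p).round(4))
for x,y in [(42,128),(215,118),(220,240),(48,255)]: print("rack",onz(c,K(x,y),.058).round(4),bydepth(c,K(x,y)).round(4))
# depth-based rack top
dep=c["depth"];P=np.array([[*bydepth(c,(u,v))] for v in range(165,210) for u in range(255,305)])
Q=P[(P[:,2]>.045)&(P[:,2]<.07)]; r=cv2.minAreaRect((Q[:,:2]*1000).astype(np.float32)); print(r,len(Q))
P=np.array([[*bydepth(c,(u,v))] for v in range(150,290) for u in range(310,390)])
for n,lo,hi,sel in [("petri",.04,.06,lambda p:p[:,0]>.5),("carton",.025,.04,lambda p:p[:,0]<.48)]:
    Q=P[(P[:,2]>lo)&(P[:,2]<hi)&sel(P)];print(n,cv2.minAreaRect((Q[:,:2]*1000).astype(np.float32)))
# handle depth pts
for x in (190,230,270,310): print("handle",bydepth(c,D(x,474)).round(4))
for x,y in ((235,120),(265,230),(295,330),(320,420)): print("bar",bydepth(c,D(x,y)).round(4))
E
```

```text
pin [ 0.5355 -0.3267  0.028 ] depth [ 0.5349 -0.3253  0.0325]
nfoot [ 0.4561 -0.2497  0.003 ] depth [ 0.4565 -0.251  -0.0026]
nfoot2 [ 0.4623 -0.3614  0.003 ] depth [ 0.4626 -0.3628 -0.001 ]
ffoot [ 0.6035 -0.2414  0.003 ] depth [ 0.6039 -0.2419  0.001 ]
ffoot2 [ 0.6105 -0.3534  0.003 ] depth [ 0.6113 -0.3547 -0.0009]
catch [ 0.459 -0.202  0.061] depth [ 0.4619 -0.2097  0.024 ]
railN [ 0.4866 -0.3462  0.036 ] depth [ 0.4868 -0.3469  0.0339]
railN0 [ 0.4827 -0.2514  0.036 ] depth [ 0.4721 -0.2241  0.1459]
railF [ 0.5779 -0.2296  0.036 ] depth [ 0.5781 -0.2299  0.0348]
railF2 [ 0.5811 -0.3415  0.036 ] depth [ 0.5802 -0.3398  0.0413]
h0 [ 0.4671 -0.1681  0.15  ] depth [ 0.4674 -0.1687  0.1466]
h1 [ 0.4686 -0.2224  0.15  ] depth [ 0.4686 -0.2225  0.1492]
wall [ 0.4811 -0.3571  0.05  ] depth [ 0.4813 -0.3578  0.0478]
wallt [ 0.5896 -0.3427  0.05  ] depth [ 0.5892 -0.342   0.0522]
gF [ 0.5985 -0.1621  0.02  ] depth [ 0.6032 -0.166  -0.0037]
gN [ 0.4539 -0.1698  0.02  ] depth [ 0.4542 -0.1706  0.0158]
rack [0.627  0.2142 0.058 ] [0.6401 0.2239 0.0007]
rack [0.6339 0.1046 0.058 ] [ 0.6482  0.1088 -0.0025]
rack [0.5557 0.1002 0.058 ] [0.5565 0.1005 0.0529]
rack [0.5456 0.2079 0.058 ] [0.5459 0.2082 0.056 ]
((587.3231811523438, 157.14532470703125), (89.49118041992188, 111.91996002197266), 4.2978620529174805) 1159
petri ((661.43896484375, -66.63085174560547), (88.71691131591797, 117.52115631103516), 67.74449157714844)
carton ((404.04876708984375, -69.14640808105469), (88.40865325927734, 60.660011291503906), 4.179295063018799)
handle [ 0.4668 -0.1752  0.1537]
handle [ 0.4673 -0.1888  0.1483]
handle [ 0.4672 -0.2008  0.1507]
handle [ 0.4673 -0.2136  0.1497]
bar [ 0.5973 -0.2119  0.0638]
bar [ 0.5543 -0.2148  0.0917]
bar [ 0.5173 -0.2181  0.1163]
bar [ 0.4854 -0.2197  0.1397]
```

```bash
cat >> h.py <<'E'
from scipy.spatial.transform import Rotation as Ro
TH=0.06; O=np.array([.5323,-.2818,0])
def dw(x,y,z=0): # dock mm -> world m
    c,s=np.cos(TH),np.sin(TH); return O+np.array([c*x-s*y,s*x+c*y,z*1.])/1000
def tool(target,psi):
    s=robot.read_state(); R=Ro.from_rotvec(s["orientation"]).as_matrix()
    cur=np.arctan2(R[1,1],R[0,1]); g=s["tool_pos"]+R[:,2]*.167
    c,sn=np.cos(psi),np.sin(psi)
    Rt=np.array([[-0+sn*-1,c,0],[c,sn,0],[0,0,-1.]]) # cols x,y,z
    e=Ro.from_matrix(R.T@Rt).as_rotvec(degrees=True)
    print("t",s["t"].round(2),"grasp",g.round(4),"psi",round(cur,3),"turn",e.round(2),"F",s["force"].round(1),"open",round(s["opening"],4))
    print(" shift now-axes",(R.T@(np.array(target)-g)*1000).round(1)," target-axes",(Rt.T@(np.array(target)-g)*1000).round(1))
def pnt(a): return dw(85-175*np.cos(a),98,48+175*np.sin(a))
E
python3 - <<'E'
from h import *
import pickle
c=pickle.load(open("top.pkl","rb"))
tool(pnt(.58)+[0,0,.06],.06); print(pnt(.58))
K=lambda x,y:(x/4.4+250-.4,y/4.4+145-.4)
print("petri",onz(c,K(476,108),.048))
for p in [(238,165),(238,195),(206,180)]: print("turq",onz(c,p,.058),onz(c,p,.0))
E
```

```text
Traceback (most recent call last):
  File "h.py", line 30, in tool
    print("t",s["t"].round(2),"grasp",g.round(4),"psi",round(cur,3),"turn",e.round(2),"F",s["force"].round(1),"open",round(s["opening"],4))
              ^^^^^^^^^^^^
AttributeError: 'float' object has no attribute 'round'
```

Emit:
drive_tool(moves=[50, 0, 0, 0, 0, 0, -8.5, 50, 0, 0, 0, 0, 0, -8.5, 50, 0, 0, 0, 0, 0, -8.5, 50, 0, 0, 0, 0, 0, -8.5, 50, 0, 0, 0, 0, 0, -8.5, 50, 0, 0, 0, 0, 0, -8.5, 50, 0, 0, 0, 0, 0, -8.5, 50, 0, 0, 0, 0, 0, -8.5], grip_force=8)

```text
t: 0.9
tool_pos: [0.1657, -0.5765, 0.4041]
orientation: [-2.327, -2.109, -0.001]
force: [0.1, 0.6, -0.1]
opening: 0.0499
gripper_force: 0.0
```

```bash
python3 -c "
from h import *
tool(pnt(.58)+[0,0,.06],.06)"
```

```text
Traceback (most recent call last):
  File "h.py", line 30, in tool
    print("t",s["t"].round(2),"grasp",g.round(4),"psi",round(cur,3),"turn",e.round(2),"F",s["force"].round(1),"open",round(s["opening"],4))
              ^^^^^^^^^^^^
AttributeError: 'float' object has no attribute 'round'
```

```bash
sed -i 's/s\["t"\].round(2)/round(s["t"],2)/' h.py; python3 - <<'E'
from h import *
import pickle
c=pickle.load(open("top.pkl","rb"))
tool(pnt(.58)+[0,0,.06],.06); print(pnt(.58))
K=lambda x,y:(x/4.4+250-.4,y/4.4+145-.4)
print("petri",onz(c,K(476,108),.048))
for p in [(238,165),(238,195),(206,180)]: print("turq",onz(c,p,.058),onz(c,p,.0))
E
```

```text
t 0.9 grasp [ 0.1656 -0.5763  0.2371] psi -0.098 turn [-0.01 -0.06 -9.06] F [ 0.1  0.6 -0.1] open 0.0499
 shift now-axes [416.1 260.   33.5]  target-axes [370.  322.3  33.2]
[ 0.46515302 -0.187657    0.14390419]
petri [ 0.64371374 -0.06133403  0.048     ]
turq [0.65170746 0.27459415 0.058     ] [0.66627126 0.28751708 0.        ]
turq [0.56637606 0.2711419  0.058     ] [0.57646291 0.28388371 0.        ]
turq [0.60844271 0.36294872 0.058     ] [0.62073661 0.3805072  0.        ]
```

Emit:
drive_tool(moves=[50, 0, 0, 0, 0, 0, -8.5, 50, 0, 0, 0, 0, 0, -0.6, 50, 37, 32, 0, 0, 0, 0, 50, 37, 32, 0, 0, 0, 0, 50, 37, 32, 0, 0, 0, 0, 50, 37, 32, 0, 0, 0, 0, 50, 37, 32, 0, 0, 0, 0, 50, 37, 32, 0, 0, 0, 0])

```text
t: 1.7
tool_pos: [0.346, -0.3427, 0.4046]
orientation: [2.166, 2.276, 0.0]
force: [0.2, -0.2, -0.1]
opening: 0.0502
gripper_force: 0.0
```

Emit:
drive_tool(moves=[50, 37, 32, 0, 0, 0, 0, 50, 37, 32, 0, 0, 0, 0, 50, 37, 32, 0, 0, 0, 0, 50, 37, 34, 0, 0, 0, 0, 50, 0, 0, 33, 0, 0, 0, 50, 0, 0, 0, 0, 0, 0])

```text
t: 2.3
tool_pos: [0.4664, -0.1878, 0.3676]
orientation: [-2.156, -2.276, 0.003]
force: [-0.1, -0.9, -1.3]
opening: 0.05
gripper_force: 0.0
```

```bash
python3 -c "
from h import *
tool(pnt(.58),.06)
c=shot('top');save(c,'pics/t2.png',(370,155,490,245),6)
p=[[475,395],[455,395]]
print(proj(c,[pnt(.58)]), bydepth(c,(409,229)),bydepth(c,(406,229)))"
```

```text
t 2.3 grasp [ 0.4653 -0.1873  0.2006] psi 0.054 turn [-0.35 -0.2  -0.33] F [-0.1 -0.9 -1.3] open 0.05
 shift now-axes [-0.6  0.1 56.7]  target-axes [-0.4 -0.2 56.7]
[[411.51248312 229.83199697]] [ 0.42948351 -0.09639947  0.55715509] [ 0.4320156  -0.09744929  0.52917617]
```

View pics/t2.png

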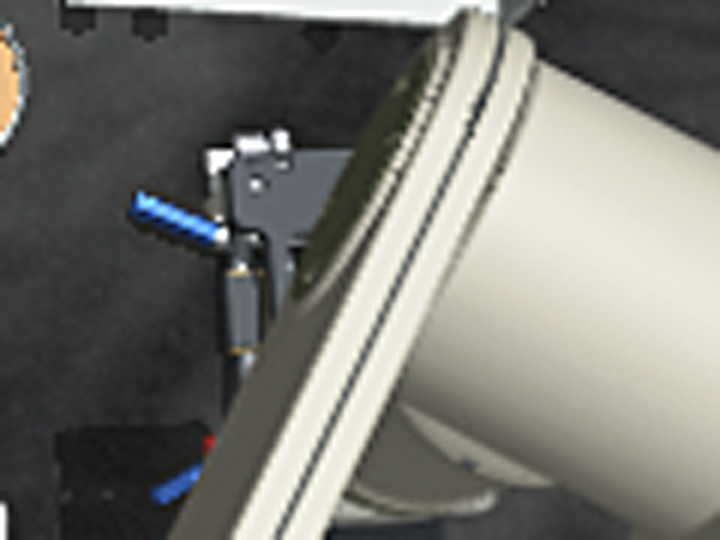

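The arm hides the peg in this view, but the gripper body at (240,200) and the peg projection agree with the plan. I'll descend and grip lightly.

Emit:
drive_tool(moves=[50, 0, 0, 28, 0, 0, 0, 50, 0, 0, 28, 0, 0, 0, 50, 0, 0, 0, 0, 0, 0, 0, 0, 0, 0, 0, 0, 0, 0, 0, 0, 0, 0, 0, 0, 0, 0, 0, 0, 0, 0, 0], grip_force=8)

```text
t: 2.95
tool_pos: [0.4674, -0.1905, 0.3179]
orientation: [2.159, 2.278, 0.001]
force: [1.2, -0.4, 0.7]
opening: 0.0304
gripper_force: 0.0
```

```bash
python3 -c "
from h import *
tool(pnt(.58),.06)
s0=pnt(.58)
for k in range(1,17):
    a=.58+k*(1.42/16); b=a-1.42/16
    d=np.array([-175*(np.cos(a)-np.cos(b)),175*(np.sin(a)-np.sin(b))]); print(round(a,3),'y %.1f z %.1f'%(d[0],-d[1]))"
```

```text
t 2.95 grasp [ 0.4678 -0.1908  0.1509] psi 0.054 turn [ 0.15  0.09 -0.37] F [ 1.2 -0.4  0.7] open 0.0304
 shift now-axes [ 3.2 -2.5  7. ]  target-axes [ 3.2 -2.5  7. ]
0.669 y 9.1 z -12.6
0.757 y 10.2 z -11.7
0.846 y 11.2 z -10.8
0.935 y 12.1 z -9.8
1.024 y 12.9 z -8.7
1.112 y 13.6 z -7.5
1.201 y 14.2 z -6.2
1.29 y 14.7 z -5.0
1.379 y 15.1 z -3.6
1.467 y 15.4 z -2.3
1.556 y 15.5 z -0.9
1.645 y 15.5 z 0.5
1.734 y 15.4 z 1.8
1.822 y 15.2 z 3.2
1.911 y 14.9 z 4.5
2.0 y 14.4 z 5.8
```

Emit:
drive_tool(moves=[0, 0, 0, 0, 0, 0, 0, 0, 0, 0, 0, 0, 0, 0, 0, 0, 0, 0, 0, 0, 0, 0, 0, 0, 0, 0, 0, 0])

```text
t: 3.35
tool_pos: [0.467, -0.1898, 0.3159]
orientation: [2.159, 2.281, 0.0]
force: [0.1, -1.4, -1.0]
opening: 0.0116
gripper_force: 8.0
```

```bash
python3 -c "
from h import *
tool(pnt(.58),.06)"
```

```text
t 3.35 grasp [ 0.4671 -0.1899  0.1489] psi 0.055 turn [ 0.02  0.02 -0.3 ] F [ 0.1 -1.4 -1. ] open 0.0116
 shift now-axes [ 2.4 -1.8  5. ]  target-axes [ 2.4 -1.8  5. ]
```

The peg is held (11.6 mm, 8 N). Now I'll swing it up along the arc.

Emit:
drive_tool(moves=[0, 0, 9, -12.5, 0, 0, 0, 0, 0, 10, -11.5, 0, 0, 0, 0, 0, 11, -11, 0, 0, 0, 0, 0, 12, -10, 0, 0, 0, 0, 0, 13, -8.5, 0, 0, 0, 0, 0, 13.5, -7.5, 0, 0, 0, 0, 0, 14, -6, 0, 0, 0, 0, 0, 14.5, -5, 0, 0, 0])

```text
t: 4.15
tool_pos: [0.5641, -0.1846, 0.3883]
orientation: [-2.16, -2.281, 0.001]
force: [-1.3, -2.3, 1.2]
opening: 0.0117
gripper_force: 8.0
```

Emit:
drive_tool(moves=[0, 0, 15, -3.5, 0, 0, 0, 0, 0, 15.5, -2.5, 0, 0, 0, 0, 0, 15.5, -1, 0, 0, 0, 0, 0, 15.5, 0.5, 0, 0, 0, 0, 0, 15.5, 2, 0, 0, 0, 0, 0, 15, 3, 0, 0, 0, 0, 0, 15, 4.5, 0, 0, 0, 0, 0, 10, 4, 0, 0, 0])

```text
t: 4.95
tool_pos: [0.6812, -0.1782, 0.3804]
orientation: [-2.16, -2.281, 0.001]
force: [-1.7, -1.1, -0.1]
opening: 0.0113
gripper_force: 8.0
```

```bash
python3 -c "
from h import *
tool(pnt(1.95),.06); tool(dw(400,440,200),.06)"
```

```text
t 4.95 grasp [ 0.6812 -0.1782  0.2134] psi 0.055 turn [-0.02  0.01 -0.3 ] F [-1.7 -1.1 -0.1] open 0.0113
 shift now-axes [ 3.5 -5.1  2.8]  target-axes [ 3.5 -5.   2.8]
t 4.95 grasp [ 0.6812 -0.1782  0.2134] psi 0.055 turn [-0.02  0.01 -0.3 ] F [-1.7 -1.1 -0.1] open 0.0113
 shift now-axes [346.8 243.3  13.2]  target-axes [345.5 245.2  13.4]
```

Emit:
drive_tool(moves=[50, 0, 0, 0, 0, 0, 0, 50, 0, 0, 0, 0, 0, 0, 50, 0, 0, 0, 0, 0, 0, 50, 0, 0, -35, 0, 0, 0, 50, 0, 0, -35, 0, 0, 0, 60, 45, 0, 0, 0, 0, 0, 60, 45, 0, 0, 0, 0, 0, 60, 45, 0, 0, 0, 0, 0])

```text
t: 5.75
tool_pos: [0.6725, -0.0425, 0.4518]
orientation: [2.161, 2.279, 0.002]
force: [0.3, 0.8, -0.4]
opening: 0.0597
gripper_force: 0.0
```

Emit:
drive_tool(moves=[60, 50, 0, 0, 0, 0, 0, 60, 50, 0, 0, 0, 0, 0, 60, 50, 0, 0, 0, 0, 0, 60, 50, 0, 0, 0, 0, 0, 60, 0, 0, 0, 0, 0, -8.5, 60, 0, 0, 0, 0, 0, -8.5, 60, 0, 0, 0, 0, 0, -8.5, 60, 0, 0, 0, 0, 0, -8.5])

```text
t: 6.55
tool_pos: [0.6618, 0.1564, 0.4513]
orientation: [1.389, 2.817, 0.001]
force: [-0.9, -1.3, -0.2]
opening: 0.0603
gripper_force: 0.0
```

Emit:
drive_tool(moves=[60, 0, 0, 0, 0, 0, -8.5, 60, 0, 0, 0, 0, 0, -8.5, 60, 0, 0, 0, 0, 0, -8.5, 60, 0, 0, 0, 0, 0, -8.5, 60, 0, 0, 0, 0, 0, -8.5, 60, 0, 0, 0, 0, 0, -8.5, 60, 0, 0, 0, 0, 0, -5, 60, 0, 0, 0, 0, 0, 0])

```text
t: 7.35
tool_pos: [0.6619, 0.1561, 0.4513]
orientation: [-0.088, 3.14, 0.0]
force: [-0.3, -0.1, 0.7]
opening: 0.0601
gripper_force: 0.0
```

```bash
python3 -c "
from h import *
tool([.66,.157,.04],.06+np.pi/2)
c=shot('top');save(c,'pics/t3.png',(230,120,500,280),2.95)
print(proj(c,[dw(85+175*.39,98,207),dw(0,0,0)]))
P=np.array([[*bydepth(c,(u,v))] for v in range(165,210) for u in range(255,305)])
Q=P[(P[:,2]>.045)&(P[:,2]<.07)]; print(cv2.minAreaRect((Q[:,:2]*1000).astype(np.float32)),len(Q))"
```

```text
t 7.35 grasp [0.662  0.1562 0.2843] psi 1.627 turn [ 0.    0.03 -0.24] F [-0.3 -0.1  0.7] open 0.0601
 shift now-axes [  2.    0.9 244.3]  target-axes [  1.9   1.  244.3]
[[409.19973802 139.90986309]
 [432.9757364  211.17147439]]
((622.3856811523438, 183.11148071289062), (14.751836776733398, 65.46514892578125), 4.926577091217041) 110
```

View pics/t3.png

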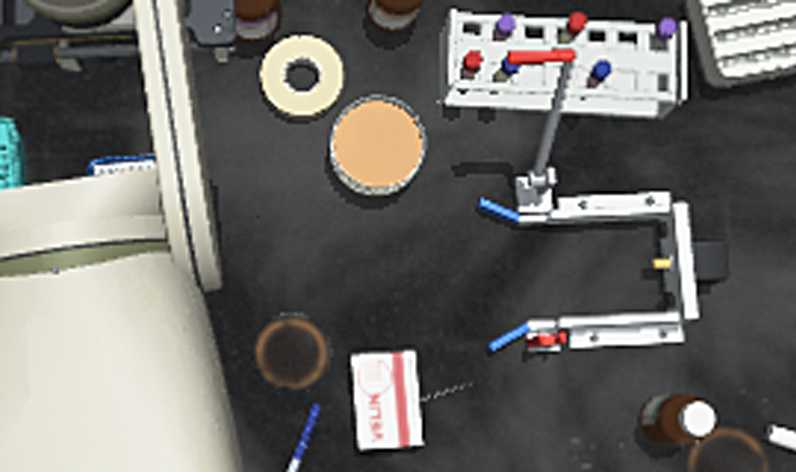

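The latch stands open with its handle at (542,57), clear of the mouth. Next I'll lower the fingers behind the rack's far face and push it towards the dock axis.

Emit:
drive_tool(moves=[60, 0, 0, 48, 0, 0, 0, 60, 0, 0, 48, 0, 0, 0, 60, 0, 0, 48, 0, 0, 0, 60, 0, 0, 48, 0, 0, 0, 60, 0, 0, 40, 0, 0, 0, 60, 0, 0, 12, 0, 0, 0, 60, 0, 0, 0, 0, 0, 0, 60, 0, 0, 0, 0, 0, 0])

```text
t: 8.2
tool_pos: [0.6633, 0.1565, 0.2094]
orientation: [-0.084, 3.137, 0.001]
force: [0.2, -0.6, 0.7]
opening: 0.0603
gripper_force: 0.0
```

Emit:
drive_tool(moves=[60, 8, 0, 0, 0, 0, 0, 60, 8, 0, 0, 0, 0, 0, 60, 8, 0, 0, 0, 0, 0, 60, 12, 0, 0, 0, 0, 0, 60, 12, 0, 0, 0, 0, 0, 60, 12, 0, 0, 0, 0, 0, 60, 12, 0, 0, 0, 0, 0, 60, 12, 0, 0, 0, 0, 0])

```text
t: 9.0
tool_pos: [0.5788, 0.1519, 0.2089]
orientation: [-0.086, 3.135, 0.001]
force: [5.9, -0.3, 2.7]
opening: 0.0598
gripper_force: 2.8
```

Emit:
drive_tool(moves=[60, 10, 0, 0, 0, 0, 0, 60, 7, 0, 0, 0, 0, 0, 60, 3, 0, 0, 0, 0, 0, 60, 0, 0, 0, 0, 0, 0, 60, -5, 0, 0, 0, 0, 0, 60, -25, 0, 0, 0, 0, 0])

```text
t: 9.6
tool_pos: [0.5867, 0.1524, 0.2056]
orientation: [0.087, -3.136, 0.001]
force: [0.1, -0.0, -0.7]
opening: 0.0602
gripper_force: 0.0
```

```bash
python3 -c "
from h import *
tool([.66,.157,.04],.06+np.pi/2)"
```

```text
t 9.6 grasp [0.586  0.1523 0.0386] psi 1.626 turn [-0.02 -0.25 -0.28] F [ 0.1 -0.  -0.7] open 0.0602
 shift now-axes [-74.2   0.6  -1.7]  target-axes [-74.2   0.2  -1.4]
```

Emit:
drive_tool(moves=[60, 0, 0, -45, 0, 0, 0, 60, 0, 0, -45, 0, 0, 0, 60, 0, 0, -45, 0, 0, 0, 50, 0, 0, 0, 0, 0, 8.5, 50, 0, 0, 0, 0, 0, 8.5, 50, 0, 0, 0, 0, 0, 8.5, 50, 0, 0, 0, 0, 0, 8.5, 50, 0, 0, 0, 0, 0, 8.5])

```text
t: 10.4
tool_pos: [0.588, 0.1523, 0.3407]
orientation: [-1.067, -2.952, 0.002]
force: [0.0, 0.6, -0.8]
opening: 0.0501
gripper_force: 0.0
```

Emit:
drive_tool(moves=[50, 0, 0, 0, 0, 0, 8.5, 50, 0, 0, 0, 0, 0, 8.5, 50, 0, 0, 0, 0, 0, 8.5, 50, 0, 0, 0, 0, 0, 8.5, 50, 0, 0, 0, 0, 0, 8.5, 50, 0, 0, 0, 0, 0, 4.5, 50, 40, -40, 0, 0, 0, 0, 50, 40, -40, 0, 0, 0, 0])

```text
t: 11.2
tool_pos: [0.5127, 0.2181, 0.3404]
orientation: [-2.152, -2.286, 0.004]
force: [0.7, 0.8, 1.2]
opening: 0.0501
gripper_force: 0.0
```

```bash
python3 -c "
from h import *
tool(dw(0,522,40),.06)
c=shot('top');save(c,'pics/t4.png',(230,140,390,260),5)
P=np.array([[*bydepth(c,(u,v))] for v in range(170,250) for u in range(252,325)])
Q=P[(P[:,2]>.045)&(P[:,2]<.07)]; print(cv2.minAreaRect((Q[:,:2]*1000).astype(np.float32)),len(Q))
c=shot('scene');save(c,'pics/s4.png',(190,130,440,300),3.2)"
```

```text
t 11.2 grasp [0.5122 0.218  0.1734] psi 0.06 turn [-0.17  0.03  0.02] F [0.7 0.8 1.2] open 0.0501
 shift now-axes [ 22.   -9.5 133.4]  target-axes [ 21.9  -9.9 133.4]
((505.14898681640625, 152.41099548339844), (88.89739227294922, 109.9045639038086), 2.76741361618042) 1086
```

View pics/s4.png

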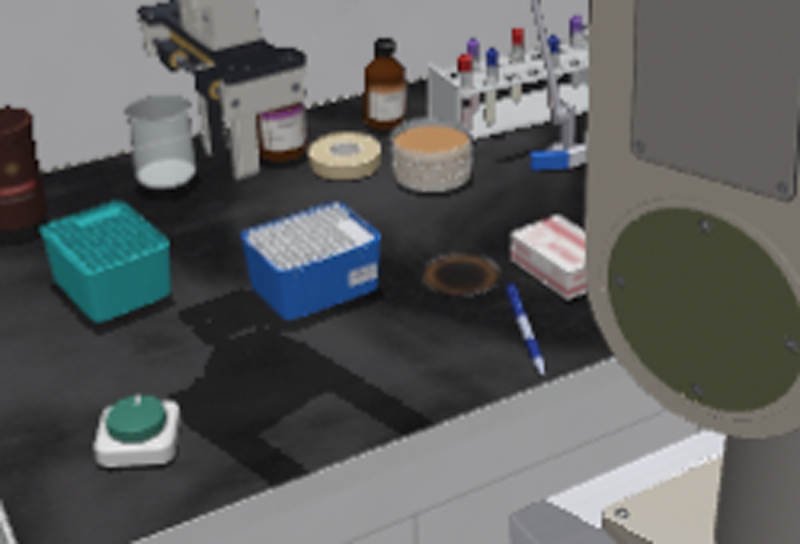

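The rack is upright at dock (-1, 434), within 1° of the dock yaw; turquoise rack, timer and dishes stand where they were. I'll lower behind it and push in.

Emit:
drive_tool(moves=[50, 22, -10, 0, 0, 0, 0, 50, 0, 0, 45, 0, 0, 0, 50, 0, 0, 45, 0, 0, 0, 50, 0, 0, 40, 0, 0, 0, 50, 0, 0, 0, 0, 0, 0, 50, -8, 0, 0, 0, 0, 0, 50, -8, 0, 0, 0, 0, 0, 50, -8, 0, 0, 0, 0, 0])

```text
t: 12.1
tool_pos: [0.5049, 0.2155, 0.2147]
orientation: [2.149, 2.289, 0.007]
force: [1.2, 2.9, 0.4]
opening: 0.05
gripper_force: 1.5
```

Emit:
drive_tool(moves=[50, -10, 0, 0, 0, 0, 0, 50, -15, 0, 0, 0, 0, 0, 50, -20, 0, 0, 0, 0, 0, 50, -20, 0, 0, 0, 0, 0, 50, -20, 0, 0, 0, 0, 0, 50, -20, 0, 0, 0, 0, 0, 50, -15, 0, 0, 0, 0, 0, 50, -10, 0, 0, 0, 0, 0])

```text
t: 12.9
tool_pos: [0.513, 0.0853, 0.2146]
orientation: [2.15, 2.288, 0.008]
force: [-0.6, 8.6, 6.0]
opening: 0.05
gripper_force: 4.1
```

```bash
python3 -c "
from h import *
tool(dw(0,64,42),.06)
c=shot('top');save(c,'pics/t5.png',(230,140,470,260),3.3)
P=np.array([[*bydepth(c,(u,v))] for v in range(170,250) for u in range(290,385)])
Q=P[(P[:,2]>.052)&(P[:,2]<.07)&(P[:,0]<.58)]; print(cv2.minAreaRect((Q[:,:2]*1000).astype(np.float32)),len(Q))"
```

```text
t 12.9 grasp [0.5139 0.0857 0.0476] psi 0.062 turn [ 0.29 -0.1   0.13] F [-0.6  8.6  6. ] open 0.05
 shift now-axes [-303.9   -4.3    5.1]  target-axes [-303.9   -3.6    5.6]
((515.5813598632812, 6.761283874511719), (88.57418823242188, 84.92139434814453), 0.4718281924724579) 443
```

View pics/t5.png

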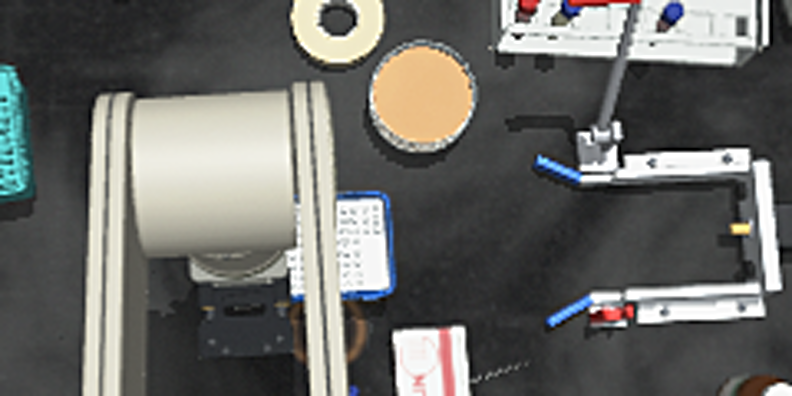

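Rack runs straight in the lane between petri (422,95) and carton (430,360): front edge (388,195)-(395,295), centred on the dock axis within ~2 mm. I'll keep pushing.

Emit:
drive_tool(moves=[50, -12, 0, 0, 0, 0, 0, 50, -18, -0.5, 0, 0, 0, 0, 50, -20, -0.5, 0, 0, 0, 0, 50, -20, -0.5, 0, 0, 0, 0, 50, -20, -0.5, 0, 0, 0, 0, 50, -20, 0, 0, 0, 0, 0, 50, -18, 0, 0, 0, 0, 0, 50, -12, 0, 0, 0, 0, 0])

```text
t: 13.75
tool_pos: [0.5196, -0.0543, 0.2141]
orientation: [2.149, 2.289, 0.005]
force: [-0.3, 10.0, 8.1]
opening: 0.05
gripper_force: 4.9
```

Emit:
drive_tool(moves=[50, -12, 0, 0, 0, 0, 0, 50, -12, 0, 0, 0, 0, 0, 50, -12, 0, 0, 0, 0, 0, 50, -12, 0, 0, 0, 0, 0, 50, -8, 0, 0, 0, 0, 0, 50, -4, 0, 0, 0, 0, 0])

```text
t: 14.35
tool_pos: [0.5233, -0.1137, 0.214]
orientation: [2.15, 2.289, 0.005]
force: [-0.6, 10.4, 8.7]
opening: 0.0501
gripper_force: 5.2
```

```bash
python3 -c "
from h import *
tool(dw(0,64,42),.06)
c=shot('top');save(c,'pics/t6.png',(340,155,490,265),5.3)
print(proj(c,[dw(x,y,58) for x,y in((43.5,0),(-43.5,0))])) 
s=robot.read_state();print(s['q'].round(2))"
```

```text
t 14.35 grasp [ 0.5238 -0.1135  0.047 ] psi 0.063 turn [ 0.19 -0.06  0.16] F [-0.6 10.4  8.7] open 0.0501
 shift now-axes [-104.5   -1.9    4.9]  target-axes [-104.5   -1.6    5. ]
[[436.94615627 192.80059745]
 [439.98167905 224.09611166]]
[-0.31  0.14  1.85  0.    1.16 -0.37]
```

View pics/t6.png

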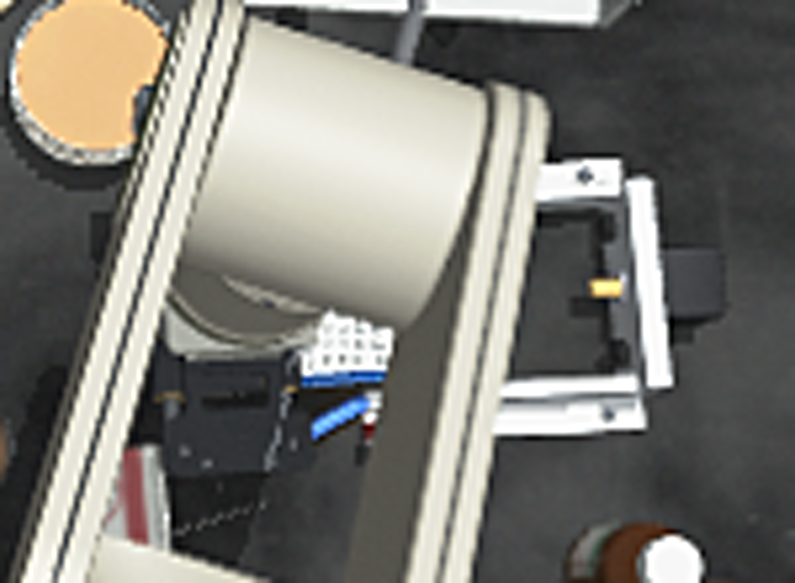

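The rack's near edge (300..390,380) is entering between the guides, with the pin at (605,288) ahead. I'll ease the downward preload and continue slowly.

Emit:
drive_tool(moves=[50, -8, -0.5, -3, 0, 0, 0, 50, -10, -0.5, -1, 0, 0, 0, 50, -10, -0.5, 0, 0, 0, 0, 50, -10, 0, 0, 0, 0, 0, 50, -10, 0, 0, 0, 0, 0, 50, -10, 0, 0, 0, 0, 0, 50, -10, 0, 0, 0, 0, 0, 50, -8, 0, 0, 0, 0, 0])

```text
t: 15.2
tool_pos: [0.5257, -0.1906, 0.2161]
orientation: [-2.151, -2.29, -0.001]
force: [-0.3, 6.5, 3.6]
opening: 0.0501
gripper_force: 3.1
```

```bash
python3 -c "
from h import *
tool(dw(0,64,42),.06)
s=robot.read_state();print(s['wrist_torque'].round(2))"
```

```text
t 15.2 grasp [ 0.5258 -0.1905  0.0491] psi 0.063 turn [ 0.02 -0.03  0.16] F [-0.3  6.5  3.6] open 0.0501
 shift now-axes [-27.5   0.9   7.1]  target-axes [-27.5   1.    7.1]
[ 0.97 -0.13  0.02]
```

Emit:
drive_tool(moves=[50, -5, 0, 0, 0, 0, 0, 50, -5, 0, 0, 0, 0, 0, 50, -5, 0, 0, 0, 0, 0, 50, -4, 0, 0, 0, 0, 0, 50, -2, 0, 0, 0, 0, 0, 50, 0, 0, 0, 0, 0, 0])

```text
t: 15.8
tool_pos: [0.5271, -0.2111, 0.2161]
orientation: [2.15, 2.29, 0.001]
force: [-0.2, 5.4, 2.3]
opening: 0.0504
gripper_force: 2.3
```

Emit:
drive_tool(moves=[50, -2, 0, 0, 0, 0, 0, 50, -2, 0, 0, 0, 0, 0, 50, 0, 0, 0, 0, 0, 0])

```text
t: 16.1
tool_pos: [0.5273, -0.2147, 0.216]
orientation: [-2.15, -2.29, -0.001]
force: [-1.0, 5.8, 3.1]
opening: 0.0501
gripper_force: 3.2
```

```bash
python3 -c "
from h import *
tool(dw(0,64,42),.06)"
```

```text
t 16.1 grasp [ 0.5273 -0.2146  0.049 ] psi 0.063 turn [ 0.   -0.04  0.18] F [-1.   5.8  3.1] open 0.0501
 shift now-axes [-3.4  1.   7. ]  target-axes [-3.4  1.   7. ]
```

Emit:
drive_tool(moves=[50, -2, 0, 0, 0, 0, 0, 50, -2, 0, 0, 0, 0, 0, 50, 0, 0, 0, 0, 0, 0])

```text
t: 16.4
tool_pos: [0.5276, -0.2181, 0.2161]
orientation: [-2.149, -2.289, -0.002]
force: [-0.4, 9.9, 6.2]
opening: 0.0501
gripper_force: 5.3
```

Emit:
drive_tool(moves=[50, -2, 0, 0, 0, 0, 0, 50, -1, 0, 0, 0, 0, 0, 50, 0, 0, 0, 0, 0, 0])

```text
t: 16.7
tool_pos: [0.5278, -0.219, 0.2161]
orientation: [-2.146, -2.287, -0.006]
force: [-3.9, 24.4, 13.3]
opening: 0.0501
gripper_force: 12.2
```

```bash
python3 -c "
from h import *
tool(dw(0,64,42),.06)"
```

```text
t 16.7 grasp [ 0.5275 -0.2178  0.0491] psi 0.064 turn [-0.06 -0.39  0.21] F [-3.9 24.4 13.3] open 0.0501
 shift now-axes [-0.2  0.9  7.1]  target-axes [-0.1  0.9  7.1]
```

Contact force rose from 6 to 24 N with the finger at dock y = 64, so the rack is home. I'll back off gently, lift and look.

Emit:
drive_tool(moves=[50, 4, 0, 0, 0, 0, 0, 50, 6, 0, 0, 0, 0, 0, 50, 25, 0, 0, 0, 0, 0, 50, 25, 0, 0, 0, 0, 0, 50, 0, 0, -48, 0, 0, 0, 50, 0, 0, -48, 0, 0, 0, 50, 0, 0, -48, 0, 0, 0, 50, 0, 0, -48, 0, 0, 0])

```text
t: 17.5
tool_pos: [0.5235, -0.1621, 0.4097]
orientation: [2.15, 2.289, -0.001]
force: [0.9, -1.1, -0.1]
opening: 0.0501
gripper_force: 0.0
```

Emit:
drive_tool(moves=[50, 0, 0, -40, 0, 0, 0, 50, 45, 0, 0, 0, 0, 0, 50, 45, 0, 0, 0, 0, 0, 50, 45, 0, 0, 0, 0, 0, 50, 45, 0, 0, 0, 0, 0])

```text
t: 18.0
tool_pos: [0.5122, 0.0188, 0.448]
orientation: [2.151, 2.288, 0.0]
force: [1.2, 1.1, -0.3]
opening: 0.05
gripper_force: 0.0
```

```bash
python3 -c "
from h import *
tool(dw(155,101,285),.06)
c=shot('top');save(c,'pics/t7.png',(375,150,485,250),6)
P=np.array([[*bydepth(c,(u,v))] for v in range(180,240) for u in range(395,465)])
Q=P[(P[:,2]>.054)&(P[:,2]<.066)&(P[:,0]<.58)&(P[:,0]>.48)&(P[:,1]>-.335)];r=cv2.minAreaRect((Q[:,:2]*1000).astype(np.float32)); print(r,len(Q), dw(0,0))"
```

```text
t 18.0 grasp [0.5124 0.0186 0.281 ] psi 0.062 turn [0.06 0.06 0.1 ] F [ 1.2  1.1 -0.3] open 0.05
 shift now-axes [-200.4  156.5   -3.6]  target-axes [-200.1  156.9   -4. ]
((528.0170288085938, -280.966064453125), (89.03775787353516, 110.68274688720703), 4.135253429412842) 735 [ 0.5323 -0.2818  0.    ]
```

View pics/t7.png

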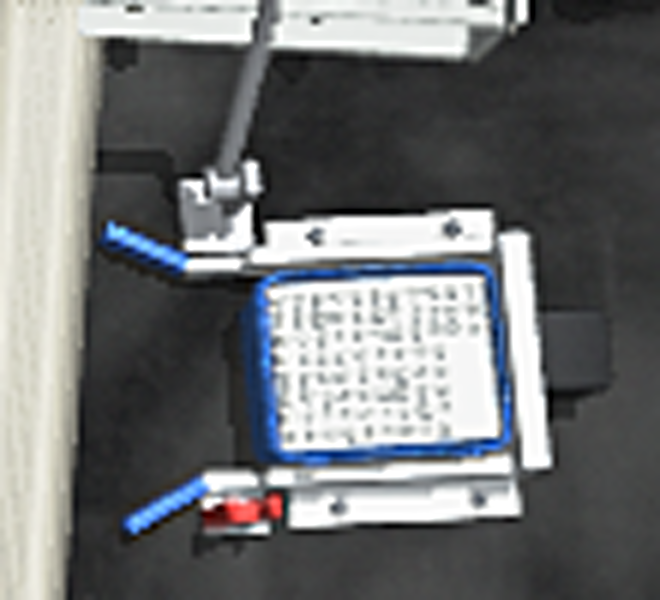

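Rack (crop 260-510, 265-465) sits square between the rails, home against the stops within a millimetre or so. The bar is still open. Next is the handle.

Emit:
drive_tool(moves=[50, -33, 26, 0, 0, 0, 0, 50, -33, 26, 0, 0, 0, 0, 50, -33, 26, 0, 0, 0, 0, 50, -33, 26, 0, 0, 0, 0, 50, -33, 26, 0, 0, 0, 0, 50, -34, 26, 0, 0, 0, 0, 50, 0, 0, 0, 0, 0, 0, 50, 0, 0, 0, 0, 0, 0])

```text
t: 18.85
tool_pos: [0.681, -0.1725, 0.4458]
orientation: [-2.151, -2.287, 0.002]
force: [-0.8, 0.2, 0.1]
opening: 0.0499
gripper_force: 0.0
```

Emit:
drive_tool(moves=[50, 0, 0, 35, 0, 0, 0, 50, 0, 0, 35, 0, 0, 0, 0, 0, 0, 0, 0, 0, 0, 0, 0, 0, 0, 0, 0, 0, 0, 0, 0, 0, 0, 0, 0, 0, 0, 0, 0, 0, 0, 0, 0, 0, 0, 0, 0, 0, 0, 0, 0, 0, 0, 0, 0, 0], grip_force=8)

```text
t: 19.65
tool_pos: [0.6812, -0.1708, 0.3795]
orientation: [2.148, 2.289, 0.002]
force: [1.6, -0.2, 3.9]
opening: 0.0118
gripper_force: 8.0
```

```bash
python3 -c "
from h import *
tool(pnt(1.98),.06)
a0=1.98
for k in range(1,25):
    b=a0-(k-1)*.0825; a=a0-k*.0825
    d=np.array([-175*(np.cos(a)-np.cos(b)),175*(np.sin(a)-np.sin(b))]); print(round(a,3),'y %.1f z %.1f'%(d[0],-d[1]))"
```

```text
t 19.65 grasp [ 0.6817 -0.1709  0.2125] psi 0.063 turn [0.16 0.05 0.2 ] F [ 1.6 -0.2  3.9] open 0.0118
 shift now-axes [-3.7 -1.1  4. ]  target-axes [-3.7 -1.1  4. ]
1.897 y -13.5 z -5.2
1.815 y -13.8 z -4.1
1.732 y -14.1 z -2.9
1.65 y -14.3 z -1.7
1.567 y -14.4 z -0.5
1.485 y -14.4 z 0.6
1.402 y -14.3 z 1.8
1.32 y -14.1 z 3.0
1.237 y -13.8 z 4.2
1.155 y -13.4 z 5.3
1.072 y -13.0 z 6.4
0.99 y -12.4 z 7.4
0.907 y -11.7 z 8.4
0.825 y -11.0 z 9.3
0.742 y -10.2 z 10.2
0.66 y -9.3 z 11.0
0.577 y -8.4 z 11.8
0.495 y -7.4 z 12.4
0.412 y -6.3 z 13.0
0.33 y -5.2 z 13.5
0.247 y -4.1 z 13.8
0.165 y -3.0 z 14.1
0.082 y -1.8 z 14.3
0.0 y -0.6 z 14.4
```

Emit:
drive_tool(moves=[0, 0, -13.5, -5, 0, 0, 0, 0, 0, -14, -4, 0, 0, 0, 0, 0, -14, -3, 0, 0, 0, 0, 0, -14.5, -1.5, 0, 0, 0, 0, 0, -14.5, -0.5, 0, 0, 0, 0, 0, -14.5, 0.5, 0, 0, 0, 0, 0, -14, 2, 0, 0, 0, 0, 0, -14, 3, 0, 0, 0])

```text
t: 20.45
tool_pos: [0.5677, -0.1777, 0.387]
orientation: [2.149, 2.29, 0.002]
force: [0.6, 1.8, 0.2]
opening: 0.0119
gripper_force: 8.0
```

Emit:
drive_tool(moves=[0, 0, -14, 4, 0, 0, 0, 0, 0, -13.5, 5.5, 0, 0, 0, 0, 0, -13, 6.5, 0, 0, 0, 0, 0, -12.5, 7.5, 0, 0, 0, 0, 0, -11.5, 8.5, 0, 0, 0, 0, 0, -11, 9.5, 0, 0, 0, 0, 0, -10, 10, 0, 0, 0, 0, 0, -9.5, 11, 0, 0, 0])

```text
t: 21.25
tool_pos: [0.473, -0.1836, 0.3239]
orientation: [2.149, 2.29, 0.002]
force: [3.4, 3.0, -1.4]
opening: 0.0116
gripper_force: 8.0
```

```bash
python3 -c "
from h import *
tool(pnt(.66),.06);tool(pnt(.0),.06)"
```

```text
t 21.25 grasp [ 0.4733 -0.1835  0.1569] psi 0.063 turn [ 0.08 -0.03  0.2 ] F [ 3.4  3.  -1.4] open 0.0116
 shift now-axes [-3.6 -0.2  1.6]  target-axes [-3.6 -0.2  1.6]
t 21.25 grasp [ 0.4733 -0.1835  0.1569] psi 0.063 turn [ 0.08 -0.03  0.2 ] F [ 3.4  3.  -1.4] open 0.0116
 shift now-axes [ -3.6 -37.1 108.8]  target-axes [ -3.6 -37.  108.9]
```

Emit:
drive_tool(moves=[0, 0, -8.5, 12, 0, 0, 0, 0, 0, -7.5, 12.5, 0, 0, 0, 0, 0, -6.5, 13, 0, 0, 0, 0, 0, -5, 13.5, 0, 0, 0, 0, 0, -4, 14, 0, 0, 0, 0, 0, -3, 14, 0, 0, 0, 0, 0, -2, 12, 0, 0, 0, 0, 0, 0, 6, 0, 0, 0])

```text
t: 22.05
tool_pos: [0.437, -0.1862, 0.2256]
orientation: [2.149, 2.29, 0.002]
force: [4.3, 4.5, 1.0]
opening: 0.0114
gripper_force: 8.0
```

Emit:
drive_tool(moves=[0, 0, 0, 5, 0, 0, 0, 0, 0, 0, 4, 0, 0, 0, 0, 0, 0, 0, 0, 0, 0])

```text
t: 22.35
tool_pos: [0.4371, -0.1866, 0.2175]
orientation: [2.149, 2.29, -0.0]
force: [3.2, 1.8, 1.2]
opening: 0.0115
gripper_force: 8.0
```

```bash
python3 -c "
from h import *
tool(pnt(.0),.06)"
```

```text
t 22.35 grasp [ 0.4372 -0.1867  0.0505] psi 0.063 turn [0.04 0.05 0.2 ] F [3.2 1.8 1.2] open 0.0115
 shift now-axes [-2.6 -0.8  2.5]  target-axes [-2.7 -0.8  2.5]
```

Emit:
drive_tool(moves=[0, 0, 0, 3, 0, 0, 0, 0, 0, 0, 2, 0, 0, 0, 0, 0, 0, 0, 0, 0, 0])

```text
t: 22.65
tool_pos: [0.4372, -0.187, 0.2134]
orientation: [2.149, 2.289, -0.001]
force: [-1.6, 1.4, 8.7]
opening: 0.0118
gripper_force: 8.0
```

Emit:
drive_tool(moves=[0, 0, 0, 2, 0, 0, 0, 0, 0, 0, 2, 0, 0, 0, 0, 0, 0, 0, 0, 0, 0])

```text
t: 22.95
tool_pos: [0.4372, -0.1872, 0.2095]
orientation: [2.148, 2.289, -0.002]
force: [-2.5, -1.0, 10.4]
opening: 0.0115
gripper_force: 8.0
```

The bar is seated (10 N, pads slipping down on the peg). I'll release and withdraw.

Emit:
drive_tool(moves=[0, 0, 0, -2, 0, 0, 0, 50, 0, 0, 0, 0, 0, 0, 50, 0, 0, 0, 0, 0, 0, 50, 0, 0, 0, 0, 0, 0, 50, 0, 0, 0, 0, 0, 0, 50, 0, 0, 0, 0, 0, 0, 50, 0, 0, -30, 0, 0, 0, 50, 0, 0, -45, 0, 0, 0])

```text
t: 23.75
tool_pos: [0.4353, -0.1854, 0.2834]
orientation: [-2.145, -2.286, 0.003]
force: [0.6, -1.2, -0.5]
opening: 0.0499
gripper_force: 0.0
```

Emit:
drive_tool(moves=[50, 0, 0, -48, 0, 0, 0, 50, 0, 0, -48, 0, 0, 0, 50, 48, 0, 0, 0, 0, 0, 50, 48, 0, 0, 0, 0, 0, 50, 48, 0, 0, 0, 0, 0, 50, 48, 0, 0, 0, 0, 0, 50, 48, 0, 0, 0, 0, 0, 50, 0, 0, 0, 0, 0, 0])

```text
t: 24.55
tool_pos: [0.4207, 0.0581, 0.3818]
orientation: [-2.141, -2.297, -0.002]
force: [-0.0, -0.7, 0.3]
opening: 0.0504
gripper_force: 0.0
```

```bash
python3 -c "
from h import *
tool(pnt(.0),.06)
c=shot('top');save(c,'pics/t8.png',(310,140,490,260),4.4)
for k in range(6): 
  X=dw(85-k*34,65,53); p=proj(c,[X])[0]; print(p.round(1),bydepth(c,p).round(4),X.round(4))
for y in (75,90,105):
  X=dw(-90,y,54); p=proj(c,[X])[0]; print('peg',p.round(1),bydepth(c,p).round(4),X.round(4))
P=np.array([[*bydepth(c,(u,v))] for v in range(180,240) for u in range(395,465)])
Q=P[(P[:,2]>.055)&(P[:,2]<.066)&(P[:,0]<.58)&(P[:,0]>.48)&(P[:,1]>-.335)];r=cv2.minAreaRect((Q[:,:2]*1000).astype(np.float32)); print(r)"
```

```text
t 24.55 grasp [0.4207 0.0584 0.2148] psi 0.07 turn [ 0.01 -0.11  0.59] F [-0.  -0.7  0.3] open 0.0504
 shift now-axes [-248.6   -1.6  166.3]  target-axes [-248.3    1.   166.8]
[411.9 179.7] [ 0.6123 -0.2109  0.0574] [ 0.6132 -0.2118  0.053 ]
[413.  191.7] [ 0.5797 -0.2143  0.0508] [ 0.5793 -0.2139  0.053 ]
[414.1 203.8] [ 0.5449 -0.2152  0.0562] [ 0.5454 -0.2159  0.053 ]
[415.2 216. ] [ 0.5115 -0.218   0.0527] [ 0.5114 -0.2179  0.053 ]
[416.2 228.3] [ 0.4775 -0.2199  0.0532] [ 0.4775 -0.22    0.053 ]
[417.3 240.7] [ 0.4435 -0.2217  0.0543] [ 0.4436 -0.222   0.053 ]
peg [413.9 242.8] [ 0.4379 -0.2123  0.0543] [ 0.438  -0.2123  0.054 ]
peg [408.4 243.1] [ 0.437  -0.1971  0.0554] [ 0.4371 -0.1974  0.054 ]
peg [402.9 243.4] [ 0.4361 -0.1822  0.0548] [ 0.4362 -0.1824  0.054 ]
((527.7918701171875, -273.1723327636719), (122.803955078125, 94.50581359863281), 89.82288360595703)
```

View pics/t8.png

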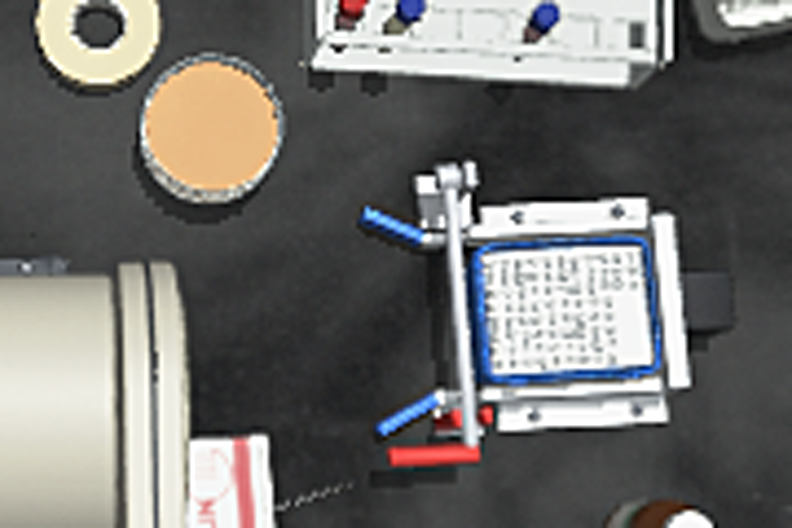

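The bar (450,180)-(470,440) lies level across the mouth in the red catch (measured height matches 53 mm all along). The rack has not moved, and the petri dishes, tape, carton and bottle are in place. Handing in.

```bash
python3 -c "
from plant import robot
print(robot.close_job())"
```

```text
the job is handed in; nothing more can be done
None
```

I slid the rack home against the dock stops and swung the latch bar down into its red catch, then handed the job in after about 25 s of robot time; I saw no sign that anything else moved, and I inferred that the sensing pin is pressed from the rack's position rather than seeing it.

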